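# Level the honing board with its capped levelling foot

## Task

Lift the orange dust cap off the honing board's levelling foot and stand it upright on the bench beside the board. Then grip the foot's black knob, press it firmly down so that the rubber pad below is squashed as far as it goes, and while pressing turn it until the bubble of the spirit level lies between the two black lines. Finish like that: still gripping the knob and pressing it down with the bubble between the lines, and leave the tape, the wax tin, the offcut and the chisel where they are.

Things in the scene. Friction and masses are not known exactly. Their poses are not given: they have to be found in the camera images.
- stand: Feet of the honing board, fixed on the bench; origin on the bench under the board's middle, y along the board. Plywood board 170 (x) x 330 (y) x 18 mm, top 44 mm high when level. It tips about two rubber feet at y=+130 mm; levelling foot, knob and cap are at x=0, y=-125. Fixed on it: a boxed sharpening stone 62x170 mm at x=+30, y=+50, top 76 mm high; the spirit level at x=-55, top 70 mm high.
- cap_stem (a point): Loose orange dust cap (about 60 g), a cup upside down, 66 mm across, 46 high, with a round upright stem on top, 18 mm across, 26 long. This point: middle of the stem, 59 mm above the cap's rim, 13 mm below the stem's top; z is its axis. At the start the cap stands on the board over the knob, with 5 mm play round it; it must rise 45 mm to clear it.
- adjuster: Black knob under the cap: disc 50 mm across, 8 high, with a bar on it 44 mm long (own x), 16 wide (y), top 38 mm above the origin. Origin: on the axis, underside of the disc, about 45 mm above the bench. Clockwise from above lifts this end of the board and the knob 5.1 mm per rad. Stiff (up to 0.3 N m), stays as left; 0.4 to 1.3 rad clockwise is needed.
- pad (a joint): How far the rubber pad under the levelling foot is squashed, as the board's dip (rad): 0 with nothing pressing, 0.010 as far as it goes (2.5 mm lower at the knob); over 0.0075 counts as pressed. It gives from about 2 N on the knob and is fully squashed at about 10 N; more (to 25 N) changes nothing. Let go, it springs up. Single readings are noisy: go by the force.
- vial (a point): Middle of the spirit level's dark green vial, which lies along the board: vial 18 mm across and 94 mm long, with two black lines round it at 15 mm either side of this point. y runs along the vial, away from the knob.
- bubble_mid (a point): Middle of the pale yellow bubble in the vial, 22 mm long. It goes to the higher end: towards +y of the vial when the knob's end is too low, 20 mm per rad of knob turn; squashing the pad moves it 10 mm towards +y. It settles in about 0.5 s. Between the lines: within 4 mm of the vial's middle along the vial.
- tape_mid (a point): Roll of black tape, 55 mm across, 19 mm high, lying flat; its middle. Leave alone.
- wax_mid (a point): Round yellow-brown wax tin, 80 mm across, 21 mm high; its middle. Leave alone.
- offcut_mid (a point): Walnut offcut 36 x 62 x 26 mm; its middle. Leave alone.
- chisel_mid (a point): Chisel with dark wooden handle, 245 mm long (along its y axis), 25 mm thick; its middle. Leave alone.
Not all that is in view belongs to the job. What is meant by the part that bears cap_stem is not red, and is the larger of those in its own colour.

How it is judged:
On the way:
1. the cap is off and stands on the bench, released (height (world z) of cap_stem below 0.07 m and angle between cap_stem's own z axis and vertical below 0.12 rad and horizontal distance between cap_stem and adjuster above 0.065 m and contact force between the fingers and cap below 0.05 N), for 0.2 s.
At the end, for the whole second after the job is handed in: Through the last second the cap stands upright (0.12 rad) on the bench, untouched; the fingers hold the knob (over 2 N) and press it so that the pad is squashed (joint pad over 0.0075 rad); the bubble's middle is within 4 mm of the vial's middle along the vial (height (world z) of cap_stem below 0.07 m and angle between cap_stem's own z axis and vertical below 0.12 rad and horizontal distance between cap_stem and adjuster above 0.065 m and contact force between the arm and cap below 0.05 N and value of joint pad above 0.0075 rad and contact force between the fingers and adjuster above 2 N and y of bubble_mid in the frame of vial between -0.004 and 0.004 m); the arm keeps its last pose, push and grip.
It fails at once if the tape is shifted by more than 3 cm (distance of tape_mid from where it was at the start of the episode above 0.03 m).
It fails at once if the wax tin is shifted by more than 3 cm (distance of wax_mid from where it was at the start of the episode above 0.03 m).
It fails at once if the offcut is shifted by more than 3 cm (distance of offcut_mid from where it was at the start of the episode above 0.03 m).
It fails at once if the chisel is shifted by more than 3 cm (distance of chisel_mid from where it was at the start of the episode above 0.03 m).
It also fails if it takes over 58 s, if anything falls off the work surface, if the arm or the gripper's body presses on something with over 40 N, if the wrist force passes 120 N, or if a joint passes its speed limit or range.

## Robot

A 6-joint arm with a two-finger parallel gripper is mounted at the origin on a cart in front of the work surface, level with it; the furniture and walls round the work are solid. World frame = base frame: x ahead of the robot, y to its left, z up, the work surface at z = 0. Lengths are in m, angles in rad, forces in N, time in s.
With the tool pointing down it reaches from about 0.375 to 0.975 m from the base axis. Payload 3.8 kg.
Tool frame: the origin (TCP) lies on the centre line of the jaws, within the pads' length; the fingertips stand 14 mm ahead of it and the grasp point (between the pads) lies 5 mm behind it; z points along the fingers, y is the line along which they close (so a half turn about z gives the same grasp; the last joint's range is limited). The gripper opens to 85 mm and grips with 20 to 120 N. Pads are 22 mm wide; open, the fingers measure 114 mm over their backs; the gripper's body (76 mm by 85 mm) begins 54 mm behind the grasp point. The pads swing forward as they close: fully open they stand 13 mm farther back than shut.
Start: joints at [-0.037, 0.264, 1.604, -0, 1.274, -0.037], TCP at [0.675, -0, 0.245] pointing down, gripper open.
Joint ranges: [-2.63, 2.63], [-0.94, 2.18], [0.31, 2.57], [-1.31, 4.45], [0, 2.66], [-2.55, 2.55]. Speed limits (rad/s): [2.57, 2.57, 3.14, 3.14, 3.14, 3.14].

## Interface

Orientations are given as a rotation vector (axis times angle).
In Python, from workcell import bot, eyes, spot_in gives the robot as it stands.
- The arm moves only by the tool carry_out, never from a script. Its argument "series" is text: rows parted by semicolons, each of 4 numbers parted by spaces: the shift along the world's x, y, z in m, then the turn about the world's z in degrees. In form: tx ty tz roll; .... A call has 1 to 20 rows; each row shifts and turns the commanded pose from where the row before left it; what a row does not reach is not made up. A row lasts 1/8 s, in which the tool goes at most 62.5 mm and 10.7 degrees, less where a joint would pass 70% of its speed; a pose out of reach is approached as far as the arm can. A call is refused whole if a number of a shift passes 0.0625 or a number of a turn 10.7, either way. A call with a gripper value outside its range is refused whole. "jaw" is the gripper command: -1 is shut, 1 is fully open, values between are in proportion, set as the call begins (left out, the last holds). The fingers move at their own pace and stop on an object; "grip_force" is the grip in N (left out, the last holds). Time passes only in rows, so rows that do not move let the fingers close. It gives the time, the measured TCP pose, the force, the opening and the grip force at its end, in the units of the state.
- bot.read_state(): the state, without advancing time (a new reading comes with each control period).
- eyes.read_camera(name): name is "side" or "top" or "wrist"; returns (picture, depth): 480x640x3 uint8, blue, green, red; 480x640 float32, m along the optical axis (not along the pixel's ray), 0 where there is no reading.
- eyes.get_calibration(name): a dict with "K" (3x3 intrinsics, pixels), "distortion" ([k1, k2, p1, p2, k3] as OpenCV has them; the pictures are not rectified), "position" and "rotation" of the camera in the world; the wrist camera has in their place "T_tool_cam" (4x4, takes a point from camera to tool coordinates, whose origin is the TCP and whose axes are the flange's). Camera axes: x right, y down, z forward; pixel columns grow to the right and rows downward; lengths in m; the calibration is good to about 2 mm. A picture is of the moment at which its call begins: read the wrist's pose just before it. get_calibration takes no time and is no camera call.
- bot.finish_job(): hands the job in; it is judged then, once.
Trained networks look in the newest picture that a camera, given by its name, has taken for a name from the list of things; names that differ only in an ending like _2 or _b are one class to them, and where a whole thing is asked for, a point or a joint stands for the part that bears it (a point fixed in the world has none). Each returns a list of dicts, best first, with "score" (0 to 1); they miss things now and then, are a little off and sometimes report something else, mostly with a low value. They report only what shows in the picture. A call takes as long as a camera call. They do not tell look-alikes from the thing itself.
- spot_in(camera, target): "rect" ([centre column, centre row, width, height] in pixels, round what is visible of it).
The state is a dict: "time": time; "q": joint angles; "joint_vel": joint speeds; "joint_torque": joint torques, N m; "tool_pos": TCP position; "tcp_rot": TCP orientation; "wrist_force": force on the tool from outside, world axes, zero at the start; "torque": the same for the moment, N m; "width": opening from 0.0 (shut) to 1.0 (fully open); "grip_force": force on a finger pad.
Only numpy, scipy, OpenCV 4.12 (cv2) and the standard library are available. Lean on these libraries where they do the work, as an engineer would, in place of code of your own. Each camera call takes 0.05 s, during which the arm holds its last target. There are 200 camera calls.

## Working session

There is one attempt and no reset: what is moved stays moved. The work goes in short steps, Python scripts to look and compute and a tool call to move; the robot and the scene stay as the last step left them, time stands still between calls to the robot, and variables do not carry over. Pictures are saved under pics/ and viewed, at most 10 in all, crops included, and the job is handed in when it is done.

Besides the shell and the picture viewer there is one more tool, called as name(argument=value, ...), one argument or row to a line, values as JSON. carry_out: Moves the arm, as the interface text tells. Its arguments: {"type":"object","properties":{"series":{"type":"string"},"jaw":{"type":"number"},"grip_force":{"type":"number"}},"required":["series"]}

```bash
mkdir -p pics; cat > h.py <<'E'
import numpy as np, cv2
from workcell import bot, eyes, spot_in
from scipy.spatial.transform import Rotation as R
def cam(n, st=None):
    c=eyes.get_calibration(n); K=np.array(c["K"]);D=np.array(c["distortion"])
    if n=="wrist":
        T=np.array(c["T_tool_cam"]); Rt=R.from_rotvec(st["tcp_rot"]).as_matrix()
        Rm=Rt@T[:3,:3]; p=Rt@T[:3,3]+np.array(st["tool_pos"])
    else:
        Rm=np.array(c["rotation"]); p=np.array(c["position"])
        if Rm.shape!=(3,3): Rm=R.from_rotvec(Rm).as_matrix()
    return K,D,Rm,p
def rays(C,uv):
    K,D,Rm,p=C
    n=cv2.undistortPoints(np.array(uv,float).reshape(-1,1,2),K,D).reshape(-1,2)
    return np.c_[n,np.ones(len(n))]@Rm.T
def at_z(C,uv,z):
    r=rays(C,uv); return C[3]+r*((z-C[3][2])/r[:,2])[:,None]
def at_d(C,uv,d): return C[3]+rays(C,uv)*np.array(d).reshape(-1,1)
E
python3 - <<'E'
from h import *
np.set_printoptions(precision=3,suppress=True)
for n in ("top","side"):
    im,d=eyes.read_camera(n); cv2.imwrite(f"pics/{n}0.png",im); np.save(n+"d.npy",d)
    C=cam(n); print(n,C[3],C[2][:,2])
    for t in ("cap_stem","stand","vial","bubble_mid","tape_mid","wax_mid","offcut_mid","chisel_mid","adjuster"):
        for r in spot_in(n,t)[:3]:
            u,v=r["rect"][:2]; dd=d[int(v),int(u)]
            print(t,round(r["score"],2),np.round(r["rect"]),at_d(C,[[u,v]],[dd])[0])
print(bot.read_state())
E
```

```text
top [0.461 0.029 1.463] [ 0.106 -0.014 -0.994]
cap_stem 0.79 [339. 238.  25.  29.] [ 0.607 -0.041  0.087]
cap_stem 0.69 [387. 236.  19.  16.] [ 0.614 -0.164  0.05 ]
cap_stem 0.42 [347. 193.   3.   4.] [ 0.73  -0.067  0.013]
stand 0.93 [288. 253. 129.  87.] [0.524 0.059 0.665]
vial 0.87 [287. 254. 131.  90.] [0.522 0.061 0.669]
vial 0.6 [187. 316.  33.  28.] [0.418 0.336 0.022]
tape_mid 0.52 [435. 254.  20.  21.] [ 0.572 -0.294  0.001]
wax_mid 0.89 [186. 317.  32.  32.] [0.416 0.34  0.022]
offcut_mid 0.87 [464. 300.  31.  17.] [ 0.454 -0.356  0.032]
offcut_mid 0.51 [340. 239.  27.  29.] [ 0.605 -0.045  0.083]
chisel_mid 0.73 [156. 259.  95.  11.] [0.562 0.419 0.019]
side [ 0.169 -1.189  0.656] [ 0.298  0.865 -0.404]
cap_stem 0.96 [399. 268.  31.  35.] [ 0.75  -0.108  0.041]
cap_stem 0.92 [332. 257.  30.  32.] [ 0.585 -0.078  0.087]
cap_stem 0.56 [358. 298.  25.  23.] [ 0.607 -0.188  0.029]
stand 0.88 [312. 255. 115.  69.] [0.572 0.036 0.045]
stand 0.47 [233. 234.  30.  18.] [0.415 0.306 0.02 ]
vial 0.97 [313. 256. 116.  72.] [0.573 0.037 0.04 ]
tape_mid 0.82 [361. 330.  27.  20.] [ 0.576 -0.275  0.003]
tape_mid 0.2 [313. 252. 115.  69.] [0.579 0.046 0.049]
wax_mid 0.89 [232. 233.  32.  21.] [0.415 0.321 0.019]
offcut_mid 0.76 [320. 361.  27.  30.] [ 0.447 -0.374  0.025]
chisel_mid 0.61 [271. 218.  22.  24.] [0.552 0.392 0.021]
{'time': 1.0, 'q': array([-0.037,  0.264,  1.604, -0.   ,  1.274, -0.037]), 'joint_vel': array([-0.001,  0.001, -0.001,  0.001,  0.002, -0.   ]), 'joint_torque': array([ -0.001, -51.508, -36.774,  -0.   ,   0.001,  -0.   ]), 'tool_pos': array([ 0.675, -0.   ,  0.245]), 'tcp_rot': array([2.221, 2.221, 0.   ]), 'wrist_force': array([ 0.666, -0.715,  0.392]), 'torque': array([-0.052, -0.013, -0.044]), 'grip_force': 0.0, 'width': 1.003073739652451}
```

View images.

```bash
python3 - <<'E'
import cv2
a=cv2.imread("pics/top0.png")[150:350,130:500]; b=cv2.imread("pics/side0.png")[200:400,200:450]
cv2.imwrite("pics/top1.png",cv2.resize(a,None,fx=2.15,fy=2.15,interpolation=2)); cv2.imwrite("pics/side1.png",cv2.resize(b,None,fx=3,fy=3,interpolation=2))
E
```

```text
(no output)
```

View pics/top1.png

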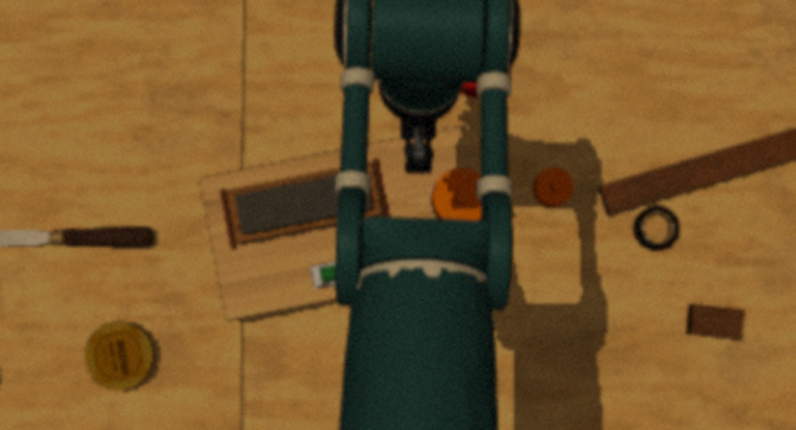

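View pics/side1.png

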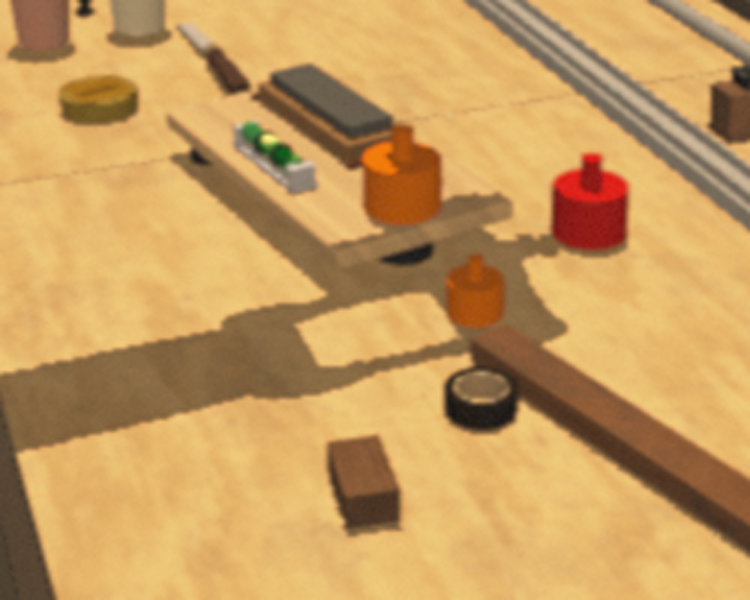

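The caps: large orange on the board (side px 332,257), small orange loose on the bench (358,298), red on the bench (399,268). The one meant is the large orange one, standing on the board over the foot; the enlarged side crop confirms it.

```bash
python3 - <<'E'
from h import *
np.set_printoptions(precision=4,suppress=True)
C=cam("side"); d=np.load("sided.npy")
print("stem top side",at_z(C,[[200+402/3,200+130/3]],0.110), "stem mid", at_z(C,[[200+402/3,200+145/3]],0.100))
T=cam("top")
f=lambda x,y:[130+x/2.15,150+y/2.15]
print("board corners", at_z(T,[f(203,180),f(232,320)],0.045))
print("small cap, tape, offcut", at_z(T,[f(553,187)],0.03),at_z(T,[f(657,228),f(715,322)],0.02), at_z(C,[[399,280]],0.03))
st=bot.read_state(); im,dd=eyes.read_camera("wrist"); cv2.imwrite("pics/w0.png",im)
W=cam("wrist",st); print(W[3],W[2])
for t in ("cap_stem","vial","bubble_mid"):
    for r in spot_in("wrist",t)[:3]: print(t,r["score"],np.round(r["rect"]))
E
```

```text
stem top side [[ 0.5998 -0.051   0.11  ]] stem mid [[ 0.5971 -0.0579  0.1   ]]
board corners [[0.6232 0.2411 0.045 ]
 [0.4617 0.2064 0.045 ]]
small cap, tape, offcut [[ 0.6143 -0.1665  0.03  ]] [[ 0.566  -0.2905  0.02  ]
 [ 0.4546 -0.3567  0.02  ]] [[ 0.7322 -0.1445  0.03  ]]
[0.6745 0.0829 0.3749] [[ 1.      0.0017  0.0002]
 [ 0.0017 -0.9465 -0.3228]
 [-0.0004  0.3228 -0.9465]]
cap_stem 0.88 [272. 335.  43.  48.]
cap_stem 0.84 [244. 264.  83.  80.]
cap_stem 0.75 [402. 268.  62.  72.]
vial 0.69 [209. 149. 258. 298.]
vial 0.22 [208. 148. 263. 297.]
bubble_mid 0.61 [144. 138.  22.  19.]
bubble_mid 0.2 [245. 409.  42.  46.]
```

View pics/w0.png

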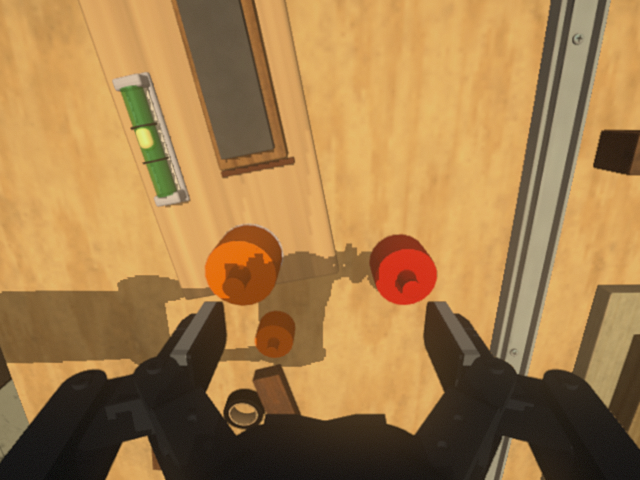

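```bash
python3 - <<'E'
from h import *
np.set_printoptions(precision=4,suppress=True)
st=bot.read_state(); im,d=eyes.read_camera("wrist"); W=cam("wrist",st)
def cloud(u0,u1,v0,v1):
    v,u=np.mgrid[v0:v1,u0:u1]; v=v.ravel();u=u.ravel(); P=at_d(W,np.c_[u,v],d[v,u]); return P[d[v,u]>0], np.c_[u,v][d[v,u]>0]
P,uv=cloud(195,285,222,310)
for lo,hi in ((.098,.13),(.102,.13),(.08,.092)):
    m=(P[:,2]>lo)&(P[:,2]<hi); q=P[m]; print(lo,len(q),q.mean(0),q.min(0),q.max(0),uv[m].mean(0), np.percentile(q[:,2],95))
# red & small cap tops
for box in ((365,440,230,310),(252,300,305,360)):
    P,uv=cloud(*box); z=np.percentile(P[:,2],99); m=(P[:,2]>0.02)&(abs(P[:,2]-np.median(P[P[:,2]>.02][:,2]))<.006); print("other",z,P[m].mean(0),P[m].min(0),P[m].max(0))
# vial, lines, axis
z=.060
print("lines,bubble", at_z(W,[[142,127],[153,161],[145,138],[125,86],[171,195]],z))
print("board edge", at_z(W,[[338,270],[290,20],[80,0],[180,285]],.04))
E
```

```text
0.098 546 [ 0.5993 -0.0516  0.112 ] [ 0.589  -0.0628  0.098 ] [ 0.6075 -0.0435  0.1169] [234.6282 283.4414] 0.11610909464133848
0.102 500 [ 0.5991 -0.0519  0.1131] [ 0.589  -0.0628  0.102 ] [ 0.6075 -0.0435  0.1169] [234.154 284.424] 0.11611985942869064
0.08 3243 [ 0.6003 -0.0489  0.0888] [ 0.5665 -0.0866  0.08  ] [ 0.6306 -0.021   0.0919] [241.8594 268.5298] 0.09027859652734457
other 0.25100646293291845 [ 0.757  -0.0736  0.0468] [ 0.7261 -0.1093  0.0409] [ 0.7907 -0.0446  0.0527]
other 0.050963904645046215 [ 0.6157 -0.1628  0.0324] [ 0.5927 -0.1897  0.0267] [ 0.637  -0.1442  0.0386]
lines,bubble [[0.5156 0.0725 0.06  ]
 [0.5208 0.0432 0.06  ]
 [0.5168 0.0632 0.06  ]
 [0.5063 0.1057 0.06  ]
 [0.5328 0.0121 0.06  ]]
board edge [[ 0.6886 -0.0725  0.04  ]
 [ 0.645   0.1585  0.04  ]
 [ 0.4685  0.1752  0.04  ]
 [ 0.5197 -0.0906  0.04  ]]
```

carry_out(
  series="-0.0255 -0.0177 0 0;-0.0255 -0.0177 0 0;-0.0255 -0.0176 0 0;0 0 -0.03 0;0 0 -0.03 0;0 0 -0.03 0;0 0 -0.025 0;0 0 -0.015 0;0 0 -0.01 0;0 0 0 0;0 0 0 0",
)

```text
time: 2.62
tool_pos: [0.5993, -0.0531, 0.1063]
tcp_rot: [2.22, 2.22, 0.002]
wrist_force: [-0.7, -0.1, 0.6]
width: 1.002
grip_force: 0.0
```

carry_out(
  series="0 0 0 0;0 0 0 0;0 0 0 0;0 0 0 0;0 0 0 0;0 0 0 0;0 0 0 0;0 0 0 0",
  jaw=-1,
  grip_force=30,
)

```text
time: 3.62
tool_pos: [0.5986, -0.053, 0.1054]
tcp_rot: [2.221, 2.221, 0.0]
wrist_force: [0.5, -0.2, 1.5]
width: 0.199
grip_force: 29.9
```

carry_out(
  series="0 0 0.01 0;0 0 0.015 0;0 0 0.02 0;0 0 0.025 0;0 0 0.01 0;0 0 0 0",
)

```text
time: 4.38
tool_pos: [0.5994, -0.0531, 0.187]
tcp_rot: [2.22, 2.22, 0.003]
wrist_force: [-0.1, -0.3, -0.8]
width: 0.201
grip_force: 29.7
```

carry_out(
  series="-0.02 -0.025 0 0;-0.02 -0.025 0 0;-0.02 -0.025 0 0;-0.02 -0.025 0 0;-0.02 -0.025 0 0;-0.0086 -0.022 0 0;0 0 0 0;0 0 -0.03 0;0 0 -0.03 0;0 0 -0.03 0;0 0 -0.018 0;0 0 -0.006 0;0 0 0 0;0 0 0 0",
)

```text
time: 6.12
tool_pos: [0.491, -0.2004, 0.0725]
tcp_rot: [2.22, 2.22, 0.001]
wrist_force: [-0.4, 0.5, 0.0]
width: 0.198
grip_force: 29.7
```

carry_out(
  series="0 0 -0.003 0;0 0 -0.002 0;0 0 -0.001 0;0 0 0 0;0 0 0 0",
)

```text
time: 6.75
tool_pos: [0.4899, -0.2, 0.0653]
tcp_rot: [-2.221, -2.221, -0.0]
wrist_force: [-0.4, 0.4, -1.2]
width: 0.198
grip_force: 29.7
```

carry_out(
  series="0 0 -0.0015 0;0 0 0 0;0 0 0 0",
)

```text
time: 7.12
tool_pos: [0.4899, -0.2, 0.0637]
tcp_rot: [-2.221, -2.221, 0.0]
wrist_force: [0.7, 0.3, -0.6]
width: 0.2
grip_force: 29.7
```

carry_out(
  series="0 0 -0.0015 0;0 0 0 0;0 0 0 0",
)

```text
time: 7.5
tool_pos: [0.4901, -0.1999, 0.0632]
tcp_rot: [-2.222, -2.221, -0.0]
wrist_force: [-1.9, 2.4, 5.8]
width: 0.204
grip_force: 30.4
```

Contact with the bench. Release (gently) and rise.

carry_out(
  series="0 0 0 0;0 0 0 0;0 0 0 0;0 0 0 0",
  jaw=-0.3,
)

```text
time: 8.0
tool_pos: [0.4898, -0.2, 0.0621]
tcp_rot: [-2.221, -2.221, 0.0]
wrist_force: [0.3, 0.4, 0.0]
width: 0.351
grip_force: 0.0
```

carry_out(
  series="0 0 0.01 0;0 0 0.02 0;0 0 0.03 0;0 0 0.04 0;0 0 0.04 0;0.02 0.015 0.04 0;0.03 0.04 0 0;0.03 0.04 0 0;0.03 0.045 0 0;0 0 0 0;0 0 0 0",
  jaw=1,
)

```text
time: 9.38
tool_pos: [0.5996, -0.06, 0.2425]
tcp_rot: [2.22, 2.222, -0.001]
wrist_force: [0.3, -0.0, 0.1]
width: 1.003
grip_force: 0.0
```

```bash
python3 - <<'E'
from h import *
st=bot.read_state(); im,d=eyes.read_camera("wrist"); cv2.imwrite("pics/w1.png",im); np.save("w1d.npy",d); np.save("w1p.npy",np.r_[st["tool_pos"],st["tcp_rot"]]); print(st["tool_pos"],st["q"])
s,_=eyes.read_camera("side"); cv2.imwrite("pics/s1.png",s)
for t in ("adjuster","cap_stem","bubble_mid"):print(t,[(round(r["score"],2),np.round(r["rect"])) for r in spot_in("side",t)[:3]])
print([(round(r["score"],2),np.round(r["rect"])) for r in spot_in("wrist","adjuster")[:3]])
E
```

```text
[ 0.59964898 -0.06001753  0.24249837] [-1.40745716e-01  1.30269787e-01  1.76766143e+00 -6.46765237e-04
  1.24394207e+00 -1.41511934e-01]
adjuster [(0.57, array([333., 261.,  24.,  22.]))]
cap_stem [(0.88, array([398., 265.,  28.,  38.])), (0.6, array([311., 312.,  27.,  36.])), (0.55, array([360., 299.,  20.,  25.]))]
bubble_mid []
[(0.95, array([324., 196.,  53.,  54.]))]
```

View pics/w1.png

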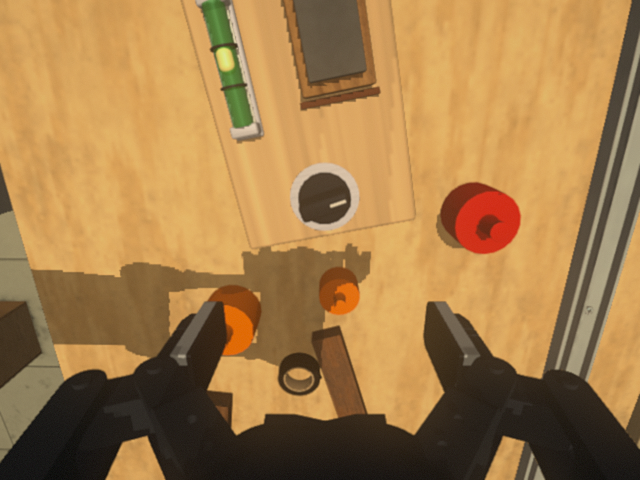

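The cap stands at px (238,325) on the bench; the knob is bare at (325,197) with a white mark at (338,203). The bubble (225,60) is between the lines, not pressed yet. Enlarge the knob for the bar's angle.

```bash
python3 - <<'E'
from h import *
np.set_printoptions(precision=4,suppress=True)
im=cv2.imread("pics/w1.png"); c=im[150:240,280:370]; c=np.clip(c.astype(float)*2.2,0,255).astype(np.uint8); cv2.imwrite("pics/w2.png",cv2.resize(c,None,fx=6,fy=6,interpolation=2))
p=np.load("w1p.npy"); W=cam("wrist",dict(tool_pos=p[:3],tcp_rot=p[3:])); d=np.load("w1d.npy")
v,u=np.mgrid[160:235,285:365]; v=v.ravel();u=u.ravel(); P=at_d(W,np.c_[u,v],d[v,u])
print("z pct",np.percentile(P[:,2],[5,50,80,90,95,99]))
for lo,hi in ((.072,.095),(.046,.062)):
  m=(P[:,2]>lo)&(P[:,2]<hi); q=P[m][:,:2]; w,V=np.linalg.eigh(np.cov(q.T)); r=cv2.minAreaRect((q*1000).astype(np.float32))
  print(m.sum(),q.mean(0),np.median(P[m][:,2]),np.sqrt(w),np.degrees(np.arctan2(V[1,1],V[0,1])),r)
E
```

```text
z pct [0.0425 0.0446 0.0565 0.0819 0.0827 0.0836]
1003 [ 0.5986 -0.0513] 0.0821477070201514 [0.0048 0.0124] -160.30822643661622 ((598.515380859375, -52.593666076660156), (43.95096969604492, 16.695560455322266), 19.470741271972656)
1116 [ 0.5976 -0.0459] 0.05250883238712439 [0.0119 0.0145] 112.71732232096299 ((601.5772705078125, -49.83855056762695), (56.00941467285156, 56.084285736083984), 66.38842010498047)
```

View pics/w2.png

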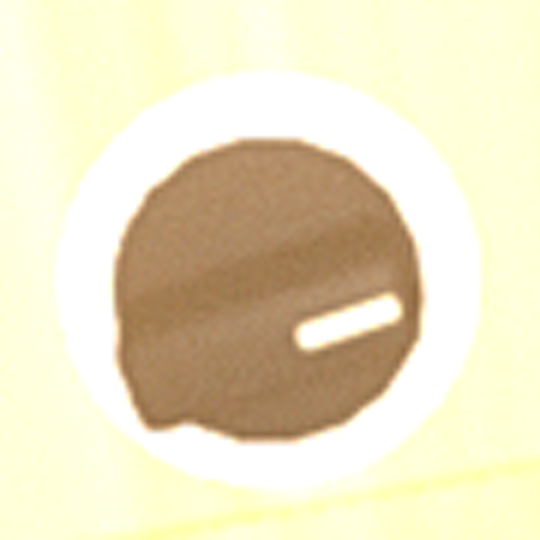

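```bash
python3 - <<'E'
from h import *
np.set_printoptions(precision=4,suppress=True)
im=cv2.imread("pics/w1.png"); c=im[0:145,180:275]; cv2.imwrite("pics/w3.png",cv2.resize(c,None,fx=4,fy=4,interpolation=2))
p=np.load("w1p.npy"); W=cam("wrist",dict(tool_pos=p[:3],tcp_rot=p[3:]))
h=cv2.cvtColor(c,cv2.COLOR_BGR2HSV).astype(int)
g=(h[...,0]>45)&(h[...,0]<85)&(h[...,1]>110); y=(h[...,0]>22)&(h[...,0]<40)&(h[...,1]>60)&(h[...,2]>150)
n,l,s,ce=cv2.connectedComponentsWithStats(y.astype(np.uint8)); i=max(range(1,n),key=lambda k:s[k,4] if 30<ce[k][0]<60 and 40<ce[k][1]<80 else 0)
print("bubble",ce[i]+[180,0],s[i], "green",g.sum())
v,u=np.nonzero(g); print("green rows",v.min(),v.max())
# final visibility
vm=np.array([.518,.058,.062])
for a in (65,-115):
    st=dict(tool_pos=np.array([.5985,-.0525,.068]),tcp_rot=(R.from_euler('z',a,degrees=True)*R.from_rotvec(p[3:])).as_rotvec())
    K,D,Rm,q=cam("wrist",st); x=Rm.T@(vm-q); print(a,(K@x)[:2]/x[2],x[2],K[1,1])
E
```

```text
bubble [224.7105  59.1608] [ 36  48  18  24 342] green 1175
green rows 0 125
65 [525.6763  -2.6609] 0.11640353477574948 349.8332935554692
-115 [205.4951 499.6047] 0.19375457075732863 349.8332935554692
```

View pics/w3.png

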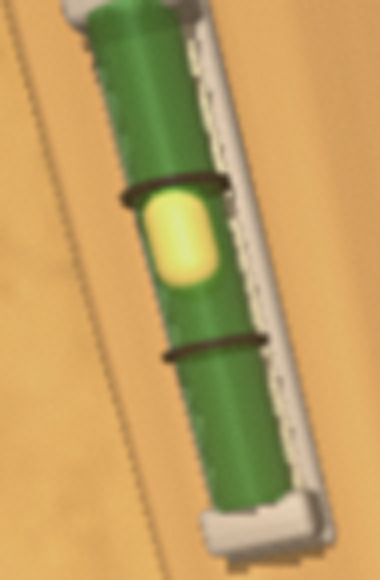

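carry_out(
  series="0 0.0075 0 10.7;-0.0012 0 0 10.7;0 0 0 10.7;0 0 -0.02 10.7;0 0 -0.02 10.7;0 0 -0.02 10.7;0 0 -0.02 10.7;0 0 0 10.7;0 0 0 10.7;0 0 0 10.7;0 0 0 2.5;0 0 0 0;0 0 0 0;0 0 0 0",
)

```text
time: 11.42
tool_pos: [0.5987, -0.0526, 0.1623]
tcp_rot: [-0.531, 3.096, -0.0]
wrist_force: [-0.6, 0.3, 0.2]
width: 1.0
grip_force: 0.0
```

```bash
python3 - <<'E'
from h import *
np.set_printoptions(precision=4,suppress=True)
st=bot.read_state(); im,d=eyes.read_camera("wrist"); W=cam("wrist",st); print(st["tool_pos"],st["q"])
Rt=R.from_rotvec(st["tcp_rot"]).as_matrix(); print("close axis deg",np.degrees(np.arctan2(Rt[1,1],Rt[0,1])))
v,u=np.mgrid[60:400,170:470]; v=v.ravel();u=u.ravel(); P=at_d(W,np.c_[u,v],d[v,u])
m=(P[:,2]>.074)&(P[:,2]<.09)&(np.hypot(P[:,0]-.5985,P[:,1]+.0525)<.03); print(m.sum(),np.median(P[m][:,2]),cv2.minAreaRect((P[m][:,:2]*1000).astype(np.float32)))
E
```

```text
[ 0.5987 -0.0526  0.1623] [-0.1291  0.19    1.8525  0.      1.099  -2.0396]
close axis deg 109.46129916374456
1595 0.08236174282255532 ((597.7926635742188, -53.494834899902344), (43.412078857421875, 16.08997344970703), 19.898340225219727)
```

carry_out(
  series="-0.0005 -0.0005 -0.03 0;0 0 -0.03 0;0 0 -0.02 0;0 0 -0.008 0;0 0 -0.004 0;0 0 0 0;0 0 0 0",
)

```text
time: 12.35
tool_pos: [0.599, -0.0531, 0.0713]
tcp_rot: [-0.532, 3.094, -0.001]
wrist_force: [-0.4, -0.4, 0.3]
width: 0.998
grip_force: 0.0
```

carry_out(
  series="0 0 0 0;0 0 0 0;0 0 0 0;0 0 0 0;0 0 0 0;0 0 0 0;0 0 0 0;0 0 0 0",
  jaw=-1,
  grip_force=90,
)

```text
time: 13.35
tool_pos: [0.5984, -0.0531, 0.0705]
tcp_rot: [-0.532, 3.096, -0.0]
wrist_force: [0.0, -0.8, 2.5]
width: 0.168
grip_force: 88.8
```

carry_out(
  series="0 0 -0.001 0;0 0 -0.001 0;0 0 -0.001 0;0 0 0 0;0 0 0 0",
)

```text
time: 13.98
tool_pos: [0.5989, -0.0532, 0.0686]
tcp_rot: [-0.532, 3.095, -0.001]
wrist_force: [-0.9, -0.7, 9.0]
width: 0.164
grip_force: 89.7
```

carry_out(
  series="0 0 -0.001 0;0 0 -0.001 0;0 0 0 0;0 0 0 0",
)

```text
time: 14.48
tool_pos: [0.5995, -0.0531, 0.0678]
tcp_rot: [-0.532, 3.094, -0.001]
wrist_force: [-2.9, -1.3, 14.3]
width: 0.169
grip_force: 90.5
```

carry_out(
  series="0 0 0.0005 -5;0 0 0.0005 -5;0 0 0.0005 -5;0 0 0 0;0 0 0 0",
)

```text
time: 15.1
tool_pos: [0.5995, -0.0527, 0.0692]
tcp_rot: [-0.123, 3.137, 0.001]
wrist_force: [-2.3, 1.2, 13.7]
width: 0.164
grip_force: 90.4
```

carry_out(
  series="0 0 0.0004 -5;0 0 0.0004 -5;0 0 0.0005 -5;0 0 0.0004 -5;0 0 0.0005 -5;0 0 0.0004 -5;0 0 0 0;0 0 0 0;0 0 0 0;0 0 0 0;0 0 0 0;0 0 0 0",
)

```text
time: 16.6
tool_pos: [0.5993, -0.0519, 0.0718]
tcp_rot: [0.693, 3.062, 0.003]
wrist_force: [-3.6, 3.5, 14.4]
width: 0.171
grip_force: 90.5
```

```bash
python3 - <<'E'
from h import *
st=bot.read_state(); print({k:st[k] for k in("tool_pos","wrist_force","torque","q")})
Rt=R.from_rotvec(st["tcp_rot"]).as_matrix(); print(np.degrees(np.arctan2(Rt[1,1],Rt[0,1])))
im,_=eyes.read_camera("wrist"); acc=0
for i in range(6): s,_=eyes.read_camera("side"); acc=acc+s.astype(float)/6
s=acc.astype(np.uint8); cv2.imwrite("pics/s2.png",s)
a=cv2.resize(s[225:275,265:335],(560,400),interpolation=2); b=cv2.resize(im,(533,400))
b=cv2.resize(im[0:150,400:640],(240,150)); c=np.zeros((600,560,3),np.uint8); c[:400]=a; c[400:550,:240]=b; cv2.imwrite("pics/f1.png",c)
E
```

```text
{'tool_pos': array([ 0.59934392, -0.05194854,  0.07180061]), 'wrist_force': array([-3.55830913,  3.52362316, 14.38192918]), 'torque': array([ 0.61390264,  0.69653441, -0.02953755]), 'q': array([-0.12879164,  0.28821874,  1.91801103,  0.00208439,  0.93337507,
       -1.25548385])}
64.48381664768743
```

View pics/f1.png

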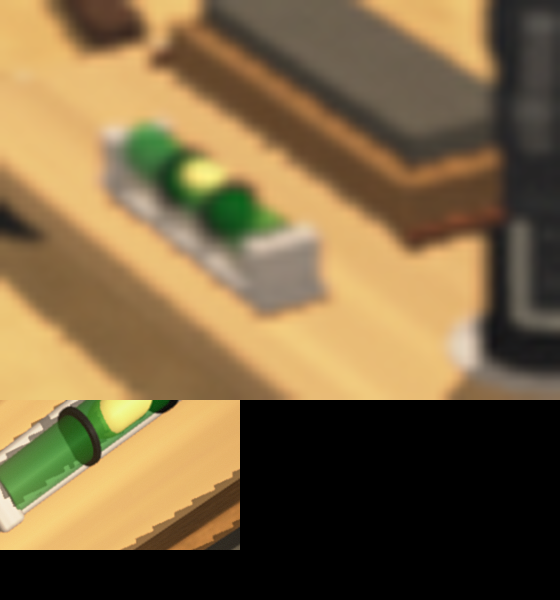

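```bash
python3 - <<'E'
from h import *
st=bot.read_state(); im,_=eyes.read_camera("wrist"); print(st["wrist_force"])
cv2.imwrite("pics/f2.png",cv2.resize(im[0:75,440:600],None,fx=5,fy=5,interpolation=2)); cv2.imwrite("pics/wf.png",im)
E
```

```text
[-3.75285705  4.24378518 13.70854827]
```

View pics/f2.png

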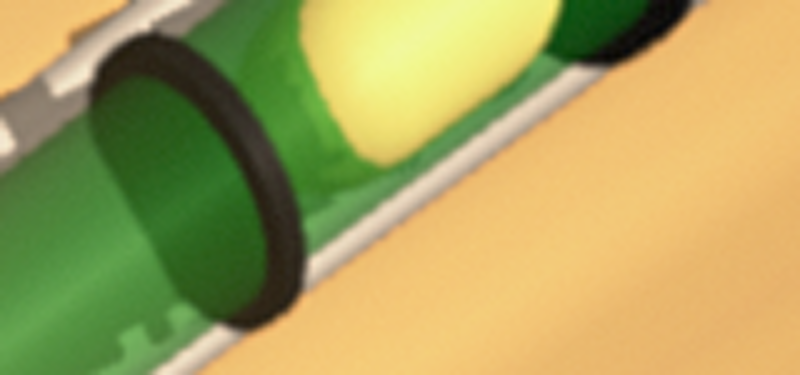

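```bash
cat > fit.py <<'E'
from h import *
from scipy.optimize import least_squares
st=bot.read_state(); W=cam("wrist",st); K,D,Rm,q=W
f=lambda a:np.array(a,float)/5+[440,0]
near=f([(130,42),(170,50),(225,105),(262,180),(285,250),(285,300)]); far=f([(600,55),(650,35),(680,5)])
t=np.linspace(0,2*np.pi,180)
def fr(p): c,s=np.cos(p[2]),np.sin(p[2]); return np.array([p[0],p[1],p[3]]),np.array([[c,-s,0],[s,c,0],[0,0,1]])
def proj(P): return cv2.projectPoints(((P-q)@Rm).reshape(-1,1,3),np.zeros(3),np.zeros(3),K,D)[0].reshape(-1,2)
def ring(p,y): o,M=fr(p); return proj(o+np.c_[9e-3*np.cos(t),0*t+y,9e-3*np.sin(t)]@M.T)
dist=lambda A,B:np.min(np.linalg.norm(A[:,None]-B[None],axis=2),axis=1)
res=lambda p:np.r_[dist(near,ring(p,-.015)),dist(far,ring(p,.015)),(p[3]-.061)/.002,(p[2]-.21)/.03]
s=least_squares(res,[.518,.058,.21,.061],x_scale=[.01,.01,.1,.005],diff_step=1e-4); p=s.x
print("fit",p,np.round(res(p),1))
o,M=fr(p)
for h in (.003,.005,.007):
    P=at_z(W,f([(300,25),(325,85),(350,140),(385,165),(555,40)]),p[3]+h); print(h,np.round((P-o)@M*1000,1)[:,:2].tolist())
E
python3 fit.py
```

```text
fit [0.52128677 0.05912349 0.14052618 0.06388312] [ 4.2  1.1  0.8  1.2  1.1  4.2  1.7  0.8  0.2  1.4 -2.3]
0.003 [[-5.0, -6.4], [-0.8, -6.5], [3.2, -6.4], [5.9, -5.0], [5.2, 8.0]]
0.005 [[-5.1, -7.4], [-0.9, -7.5], [3.0, -7.5], [5.7, -6.1], [5.0, 6.8]]
0.007 [[-5.1, -8.4], [-1.0, -8.5], [2.8, -8.5], [5.5, -7.1], [4.8, 5.6]]
```

carry_out(
  series="0 0 0.0004 -4.5;0 0 0.0004 -4.5;0 0 0 0;0 0 0 0;0 0 0 0;0 0 0 0;0 0 0 0;0 0 0 0;0 0 0 0;0 0 0 0",
)

```text
time: 18.25
tool_pos: [0.5993, -0.0517, 0.0726]
tcp_rot: [0.932, 2.999, 0.004]
wrist_force: [-4.6, 5.4, 14.4]
width: 0.164
grip_force: 90.5
```

```bash
python3 - <<'E'
from h import *
st=bot.read_state(); im,_=eyes.read_camera("wrist"); print(st["wrist_force"],st["tool_pos"])
Rt=R.from_rotvec(st["tcp_rot"]).as_matrix(); print(np.degrees(np.arctan2(Rt[1,1],Rt[0,1])))
cv2.imwrite("pics/f3.png",cv2.resize(im[0:100,440:600],None,fx=5,fy=5,interpolation=2))
E
```

```text
[-4.60248187  5.43347848 14.43825291] [ 0.59933588 -0.05171251  0.07259907]
55.485778219724914
```

View pics/f3.png

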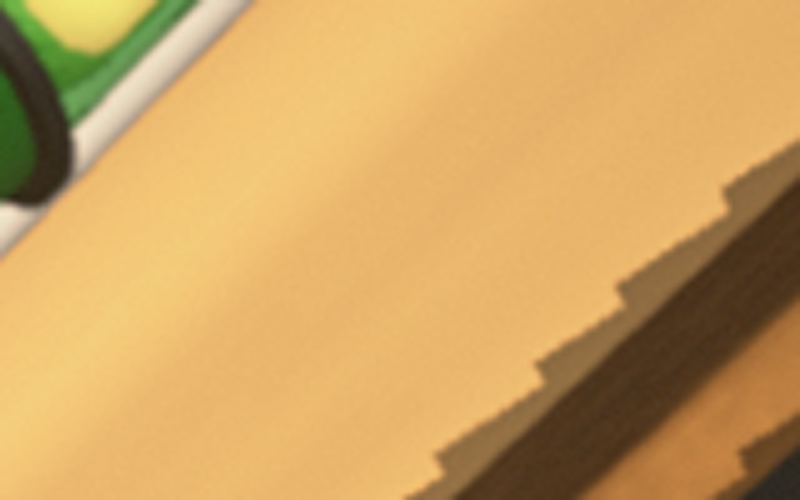

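The vial has moved left in the wrist picture: near line at about px (450,25), bubble end at (458,10). I'll use the last picture for a crop shifted left, together with the side view.

```bash
python3 - <<'E'
from h import *
im,_=eyes.read_camera("wrist"); acc=0
for i in range(6): s,_=eyes.read_camera("side"); acc=acc+s.astype(float)/6
s=acc.astype(np.uint8); old=cv2.imread("pics/s2.png")
c=np.zeros((600,800,3),np.uint8); c[:350]=cv2.resize(im[0:70,380:540],(800,350),interpolation=2)
for k,x in enumerate((old,s)): c[350:600,k*400:k*400+400]=cv2.resize(x[235:260,275:315],(400,250),interpolation=2)
cv2.imwrite("pics/f4.png",c)
E
```

```text
(no output)
```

View pics/f4.png

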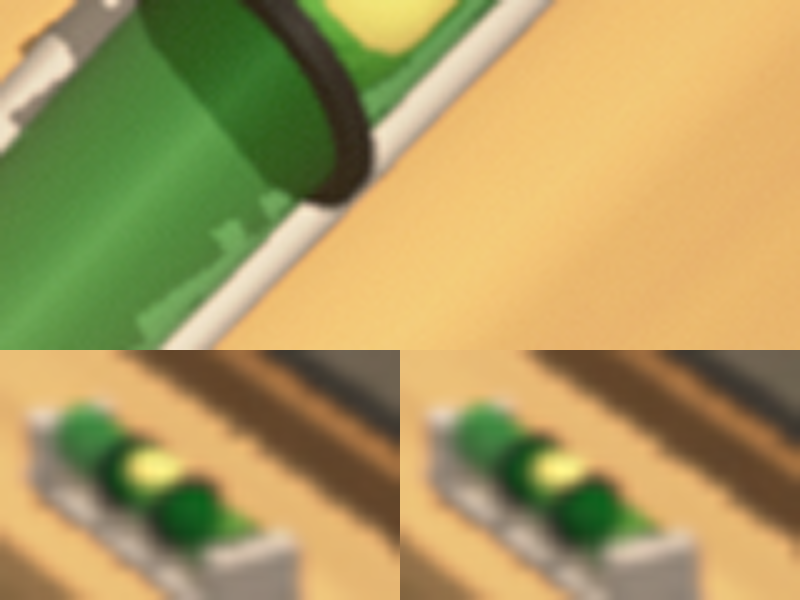

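```bash
sed -e 's|/5+\[440,0\]|/5+[380,0]|' -e 's|^near=.*|near=f([(270,5),(312,45),(345,100),(358,150),(345,190)]); far=np.zeros((0,2))|' -e 's|dist(far,ring(p,.015)),||' -e 's|-.21)/.03|-.18)/.01|' -e 's|f(\[(300.*)\])|f([(330,10),(345,30),(370,48),(390,52)])|' fit.py > fit2.py; python3 fit2.py; sed 's|-.21)/.03|-.18)/.01|' fit.py > fit3.py; grep -c at_z fit2.py
```

```text
fit [0.52240637 0.06067322 0.17869233 0.06117358] [ 0.1  0.6  0.1  0.7  0.3  0.1 -0.1]
0.003 [[-0.9, -10.3], [0.8, -10.3], [2.9, -9.7], [4.0, -8.9]]
0.005 [[-0.9, -11.1], [0.7, -11.1], [2.8, -10.6], [3.9, -9.7]]
0.007 [[-1.0, -11.9], [0.7, -11.9], [2.7, -11.4], [3.8, -10.5]]
1
```

The near end of the bubble lies about 10.5–11 mm before the vial's middle, so its centre is within 1 mm of the middle. The push is 14 N and the grip 90 N. Quick check on the cap, then hand in.

```bash
python3 - <<'E'
from h import *
s,d=eyes.read_camera("side"); C=cam("side")
print([(round(r["score"],2),np.round(r["rect"])) for r in spot_in("side","cap_stem")[:4]])
st=bot.read_state(); print(st["wrist_force"],st["grip_force"],st["time"])
print(bot.finish_job())
E
```

```text
[(0.92, array([358., 297.,  20.,  24.])), (0.91, array([311., 310.,  32.,  36.])), (0.57, array([397., 268.,  24.,  35.]))]
[-3.18267952  6.24431127 14.99264473] 90.51076769828796 18.75
the job is handed in; nothing more can be done
None
```

I handed the job in at about 19 s: the cap stands upright on the bench, the knob is gripped at about 90 N and pressed down with about 15 N, and I measured the bubble within about 1 mm of the vial's middle; no verdict came back.

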